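Draw the cage's roof bolt with the pull hook

ROBOT

A 6-joint arm with a two-finger parallel gripper is mounted at the origin on the work surface. World frame = base frame: x ahead of the robot, y to its left, z up, the work surface at z = 0. Lengths are in m, angles in degrees, forces in N, time in s.
With the tool pointing down it reaches from about 0.4 to 0.825 m from the base axis. Payload 7 kg.
Tool frame: the origin (TCP) lies midway between the tips of the shut fingers; the grasp point (between the pads) lies 19 mm behind it (ctrl.hold_point_z is the distance from the TCP to the grasp point, in m); z points along the fingers, x is the direction in which the jaws open and shut, and the axes are right-handed (so a half turn about z gives the same grasp; the last joint's range is limited). The gripper opens to 88 mm and grips with 3 to 60 N. Pads are 19 mm wide; open, the fingers measure 130 mm over their backs; the gripper's body (78 mm by 193 mm) begins 47 mm behind the grasp point.
Start: joints at [79.647, 20.546, 0.682, 0, -70.136, -16.507], TCP at [0.305, 0.602, 0.227] pointing down, gripper open.
Joint ranges: [-176.03, 176.03], [-82.01, 121.73], [-58.28, 71.71], [-173.87, 95.51], [-174.79, -0.11], [-173.66, 173.66]. Speed limits (degrees/s): [136.94, 136.94, 172.46, 180, 180, 180].

INTERFACE

Orientations are given as [roll, pitch, yaw] about the fixed x, y, z axes, in that order (R = Rz(yaw) Ry(pitch) Rx(roll)).
In Python, from plant import ctrl gives the robot as it stands.
- The arm moves only by the tool apply_moves, never from a script. Its argument "motion" is a list of rows, each a list of 2 entries, a list of its own where there are three numbers: the shift along the world's x, y, z in cm, then the turn about the world's z in degrees. In form: [[[tx, ty, tz], roll], ...]. A call has 1 to 10 rows; each row is the pose to reach, as a shift and turn from the pose commanded when the call began; what a row does not reach only later rows make up. A row lasts 1/10 s, in which the tool goes at most 50 mm and 8.59 degrees, less where a joint would pass 70% of its speed; a pose out of reach is approached as far as the arm can. A call with a gripper value outside its range is refused whole. "hand" is the finger opening in cm, from 0 to 8.76, set as the call begins (left out, the last holds). The fingers move at their own pace and stop on an object; the grip force is fixed at half the most. Time passes only in rows, so rows that repeat a pose let the fingers close. It gives the time, the measured TCP pose, the force and the opening at its end, in the units of the state.
- ctrl.get_obs(): the state, without advancing time (a new reading comes with each control period).
- ctrl.snapshot(name): name is "scene" or "top" or "wrist"; returns (picture, depth): 400x640x3 uint8, blue, green, red; 400x640 float32, m along the optical axis (not along the pixel's ray), 0 where there is no reading.
- ctrl.camera_model(name): a dict with "fx", "fy", "cx", "cy" (pixels), "k1" (the pictures are not rectified: a ray, as slopes to the right and down, at radius r is drawn at 1 + k1 r^2 times it, then the intrinsics apply), "cam_to_world" (4x4, takes a point from camera to world coordinates); the wrist camera has in their place "tool_from_camera" (4x4, takes a point from camera to tool coordinates, whose origin is the TCP and whose axes are the tool frame's). Camera axes: x right, y down, z forward; pixel columns grow to the right and rows downward; lengths in m; the calibration is good to about 2 mm. A picture is of the moment at which its call begins: read the wrist's pose just before it. camera_model takes no time and is no camera call.
- ctrl.close_job(): hands the job in, once; it reports no verdict.
The state is a dict: "clock": time; "joint_pos": joint angles; "qvel": joint speeds; "tau": joint torques, N m; "tool_pos": TCP position; "orientation": TCP orientation; "force": force on the tool from outside, world axes, zero at the start; "moment": the same for the moment, N m; "opening": finger opening in m.
Only numpy, scipy, OpenCV 4.12 (cv2) and the standard library are available. Lean on these libraries where they do the work, as an engineer would, in place of code of your own. Each camera call takes 0.05 s, during which the arm holds its last target.

TASK

Take the pull hook from its rest, reach its bent end into the loop of the bolt on the cage roof and draw the bolt fully home towards the robot until you feel it firmly against its stop, without wrenching it. Then lay the hook back on its rest as it was. Work the bolt only with the hook, never with the gripper, and leave the bowl, bottle and jar where they stand.

Things in the scene. Friction and masses are not known exactly. Their poses are not given: they have to be found in the camera images.
- rod: pull hook, about 150 g: flat-sided wooden handle, thin steel rod, bent-down prong. Origin at its balance point in the handle, the place to grip; x along the rod to the hook, z up. Handle 150 long (x -100 to +50), 22 wide (y), 28 high (z +-14). Rod 8 thick on the axis to x +270; there the 8 thick prong goes down to z -18, then leans back to its tip centre at x +263, z -32 (lowest point z -36).
- seat (a point): where the pull hook's origin lies on its fixed rest, 69 mm above the table; x along the lying rod to its hooked end, z up. The rest: grey base plate 170 x 100 x 10 mm and two saddles 12 thick at x -78 and +45, tops 55 mm above the table, with cheeks flaring outwards (about 30 apart low down, rising 22); between them the handle is free on both sides.
- loop (a point): centre of the flat steel loop at the near end of the bolt on the roof of the fixed metal cage; x along the bolt, away from the robot, z up. An 8 mm bar lies level around an opening of 30 (x) by 36 (y) mm: reach down into it and pull its near bar. Roof flat, 26 mm below it (170 over the table), its front edge 60 mm before the shut loop. Bolt's barrel, 40 high, starts 65 mm behind it.
- bolt (a joint): bolt travel in m: 0 fully shot, grows as it is drawn along point loop's -x, to the robot. Starts at 0 to 0.010; slides stiffly (4 to 5 N), stays where left. A hard stop hidden in the barrel, set anew each time, ends it somewhere between 0.030 and 0.054: it can only be felt. A firm pull there is over 8 N, held a moment; over 25 N wrenches it.
- bowl: steel bowl, 104 mm across and 40 high, on the table; origin at the centre of its underside. Leave it alone.
- bottle: amber squeeze bottle, 74 mm across, 167 high, on the table; origin at the centre of its underside. Leave it alone.
- jar: white jar with a lid, 80 mm across, 100 high, on the table; origin at the centre of its underside. Leave it alone.
Mind the look-alikes: they are no part of the job. What is shaped like the part that bears seat but blue or turquoise is not meant.

How it is judged (in metres and radians):
On the way, in this order (a step that is already met when the one before it is completed fails the run):
1. the pull hook is lifted off its rest (z of rod in the frame of seat above 0.04 m), for 0.1 s.
2. the bolt is drawn home and held firmly against its stop with the hook: hook and bolt press with more than 8 N, the bolt stands still, over 28 mm drawn (contact force between rod and bolt above 8 N and value of joint bolt above 0.028 m and velocity of joint bolt below 0.003 m/s), for 0.2 s.
At the end, for the whole second after the job is handed in: the bolt stays drawn by more than 28 mm; the pull hook lies still in both saddles of its rest, prong down, within 20 mm of where it belongs (8 mm sideways, 5 mm in height, 0.1 rad in direction) (value of joint bolt above 0.028 m and distance between rod and seat below 0.02 m and z of rod in the frame of seat between -0.005 and 0.005 m and angle between the x axis of rod and the x axis of seat, either way round below 0.1 rad and y of rod in the frame of seat between -0.008 and 0.008 m and angle between rod's own z axis and vertical below 0.15 rad and linear speed of rod below 0.02 m/s); the robot touches nothing.
It fails at once if the bolt is wrenched: more than 25 N between hook and bolt (contact force between rod and bolt above 25 N).
It fails at once if the gripper or arm touches the bolt (contact force between any of the fingers, the arm and bolt above 0.5 N).
It fails at once if the bowl, bottle or jar is moved by more than 20 mm (distance of any of bowl, bottle, jar from where it was at the start of the episode above 0.02 m).
It also fails if it takes over 58 s, if anything falls off the work surface, if the arm or the gripper's body presses on something with over 40 N, if the wrist force passes 120 N, or if a joint passes its speed limit or range.

## Working session

There is one attempt and no reset: what is moved stays moved. The work goes in short steps, Python scripts to look and compute and a tool call to move; the robot and the scene stay as the last step left them, time stands still between calls to the robot, and variables do not carry over. Pictures are saved under pics/ and viewed, and the job is handed in when it is done.

Besides the shell and the picture viewer there is one more tool, called in YAML: its name, and indented under it one key for each argument. apply_moves: Moves the arm, as the interface text tells. Its arguments: {"type":"object","properties":{"motion":{"type":"array"},"hand":{"type":"number"}},"required":["motion"]}

```bash
mkdir -p pics; ls; python3 - <<'E'
from plant import ctrl
import cv2,numpy as np
print(ctrl.get_obs(), ctrl.hold_point_z)
for n in ("scene","top","wrist"):
    m=ctrl.camera_model(n); print(n,m)
    p,d=ctrl.snapshot(n); cv2.imwrite(f"pics/{n}0.png",p); np.save(f"pics/{n}0.npy",d); print((d>0).mean())
E
```

```text
pics
{'clock': 0.0, 'joint_pos': array([ 7.96451369e+01,  2.05904683e+01,  6.31857238e-01, -1.99026068e-02,
       -7.01370009e+01, -1.65080917e+01]), 'qvel': array([ 0.04242591, -0.08853604, -0.06187838, -0.04921718, -0.02020225,
        0.10634964]), 'tau': array([ 6.50367638e-04, -5.82714164e+01,  2.93042511e+01,  6.99714705e+00,
        6.67290558e-03, -1.60158006e-04]), 'tool_pos': array([0.30479111, 0.60169166, 0.22561974]), 'orientation': array([-1.79990768e+02, -9.69875257e-02, -1.16869741e+02]), 'force': array([0.07064568, 0.17114049, 0.31364887]), 'moment': array([-0.04157669, -0.02435569,  0.03213492]), 'opening': 0.08780508160512988} 0.0188
scene {'fx': 459.29265021032694, 'fy': 459.29265021032694, 'cx': 324.5787930395974, 'cy': 199.41139615044327, 'k1': -0.014868910931204762, 'cam_to_world': array([[-0.16428352,  0.77855798, -0.60568837,  1.32075977],
       [ 0.98641171,  0.13071944, -0.09952069, -0.01430577],
       [ 0.00169261, -0.61380771, -0.78945375,  1.22878161],
       [ 0.        ,  0.        ,  0.        ,  1.        ]])}
0.9959375
top {'fx': 454.1699093005809
[... 185 characters left out ...]
       [-0.99978444,  0.00808494,  0.01912344, -0.15049258],
       [-0.02010826, -0.14769823, -0.98882804,  1.83314244],
       [ 0.        ,  0.        ,  0.        ,  1.        ]])}
0.9960625
wrist {'fx': 335.3671259390816, 'fy': 335.3671259390816, 'cx': 319.4787886015322, 'cy': 200.9354108043232, 'k1': -0.056426550986531564, 'tool_from_camera': array([[ 9.99997492e-01,  8.60982031e-04, -2.06749736e-03,
        -7.85799076e-04],
       [-2.85059421e-04,  9.64575070e-01,  2.63808365e-01,
        -7.09037250e-02],
       [ 2.22139067e-03, -2.63807114e-01,  9.64572896e-01,
        -1.58457456e-01],
       [ 0.00000000e+00,  0.00000000e+00,  0.00000000e+00,
         1.00000000e+00]])}
0.99575
```

View pics/scene0.png

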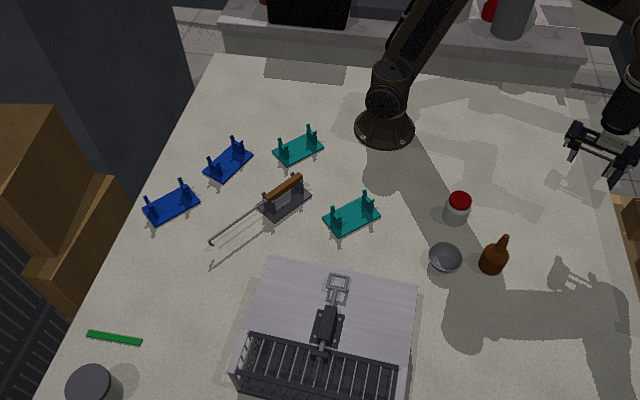

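View pics/top0.png

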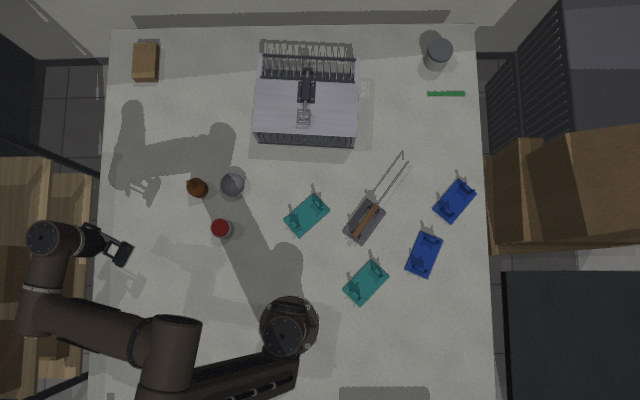

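View pics/wrist0.png

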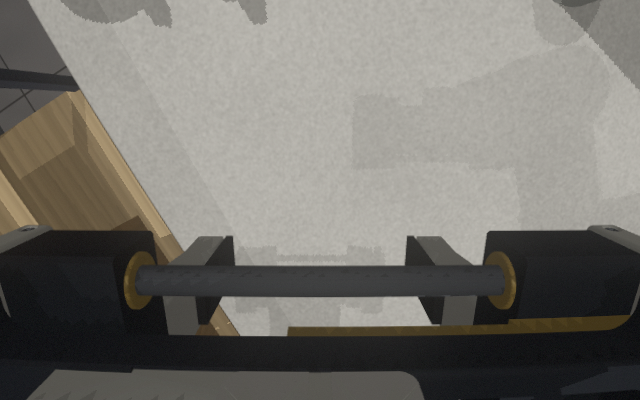

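```bash
cat > h.py <<'E'
import numpy as np,cv2
from plant import ctrl
def rays(m,uv):
    K=np.array([[m['fx'],0,m['cx']],[0,m['fy'],m['cy']],[0,0,1]])
    uv=np.asarray(uv,float).reshape(-1,1,2)
    return cv2.undistortPoints(uv,K,np.array([m['k1'],0,0,0.]))[:,0]
def T_of(name,obs=None):
    m=ctrl.camera_model(name)
    if 'cam_to_world' in m: return m,m['cam_to_world']
    from scipy.spatial.transform import Rotation as R
    T=np.eye(4);T[:3,:3]=R.from_euler('xyz',obs['orientation'],degrees=True).as_matrix();T[:3,3]=obs['tool_pos']
    return m,T@m['tool_from_camera']
def pts(name,uv,d,obs=None):
    m,T=T_of(name,obs); xy=rays(m,uv)
    z=np.asarray(d).reshape(-1,1)
    P=np.hstack([xy*z,z]); return P@T[:3,:3].T+T[:3,3]
def cloud(name,d,obs=None):
    v,u=np.mgrid[0:400,0:640]
    return pts(name,np.stack([u.ravel(),v.ravel()],1),d.ravel(),obs).reshape(400,640,3)
def onplane(name,uv,z,obs=None):
    m,T=T_of(name,obs); xy=rays(m,uv)
    r=np.hstack([xy,np.ones((len(xy),1))])@T[:3,:3].T
    t=(z-T[2,3])/r[:,2]; return T[:3,3]+r*t[:,None]
E
python3 - <<'E'
from h import *
for n in('top','scene'):
    p=cv2.imread(f'pics/{n}0.png')
    if n=='top': a=p[20:250,240:480]; b=cv2.resize(a,None,fx=3.3,fy=2.6*1,interpolation=cv2.INTER_CUBIC); cv2.imwrite('pics/topc.png',b)
    else: cv2.imwrite('pics/scenec.png',cv2.resize(p[160:380,190:430],None,fx=3.2,fy=2.7,interpolation=cv2.INTER_CUBIC))
d=np.load('pics/top0.npy');C=cloud('top',d)
d2=np.load('pics/scene0.npy');C2=cloud('scene',d2)
for u,v in[(304,115),(304,140),(303,122),(366,222),(403,155),(385,190),(300,300),(232,183),(197,187),(220,228),(368,203),(354,236)]: print(u,v,C[v,u].round(4))
print('sc')
for u,v in[(338,284),(285,188),(300,178),(270,197),(212,241),(240,225)]: print(u,v,C2[v,u].round(4))
E
```

```text
304 115 [ 0.803  -0.0678  0.1647]
304 140 [ 0.7275 -0.0637  0.0831]
303 122 [ 0.7658 -0.0655  0.1934]
366 222 [ 0.3994 -0.3041  0.0715]
403 155 [ 0.685  -0.4704 -0.0074]
385 190 [ 0.5369 -0.3905  0.0009]
300 300 [ 0.0989 -0.0439  0.012 ]
232 183 [0.5704 0.2364 0.007 ]
197 187 [0.539  0.3553 0.0961]
220 228 [0.3774 0.2595 0.0989]
368 203 [ 0.4828 -0.3193  0.0081]
354 236 [ 0.3446 -0.256   0.0824]
sc
338 284 [ 0.7735 -0.0689  0.1712]
285 188 [ 0.4106 -0.2941  0.0751]
300 178 [ 0.3577 -0.2552  0.0715]
270 197 [ 0.459  -0.3318  0.0807]
212 241 [ 0.6021 -0.4931  0.0008]
240 225 [ 0.5258 -0.4237 -0.0025]
```

View pics/topc.png

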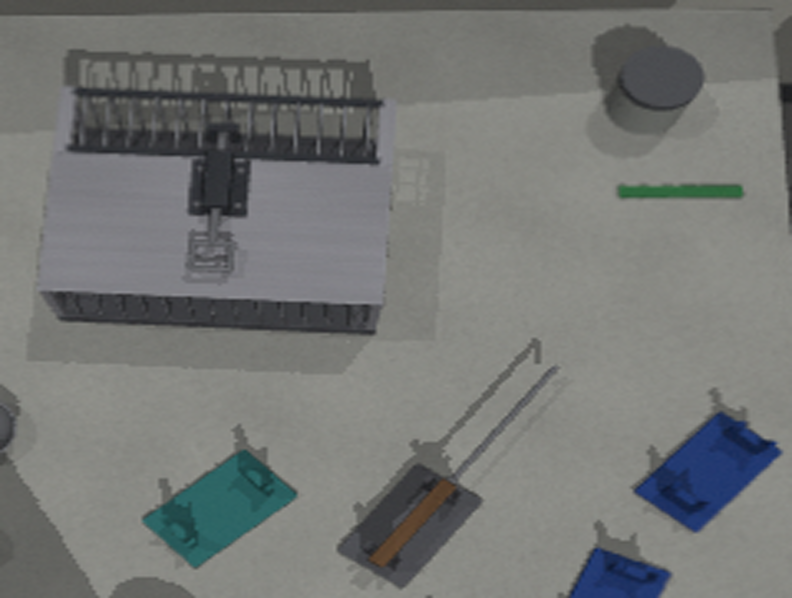

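View pics/scenec.png

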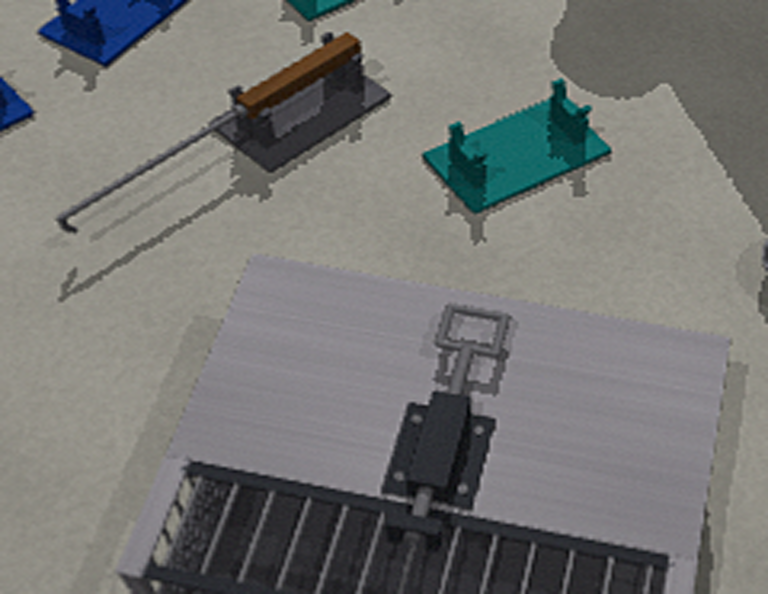

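```bash
python3 - <<'E'
from h import *
for n in('top','scene'):
    p=cv2.imread(f'pics/{n}0.png').astype(int); d=np.load(f'pics/{n}0.npy');C=cloud(n,d)
    b,g,r=p[...,0],p[...,1],p[...,2]
    m=(r-b>40)&(C[...,2]>.05)&(C[...,2]<.1)&(abs(C[...,0]-.4)<.15)&(abs(C[...,1]+.3)<.15)
    print(n,m.sum(), r.max())
    P=C[m]; top=P[P[:,2]>.075]; 
    # image-based: intersect mask pixels with plane z=.083
    v,u=np.nonzero(m); Q=onplane(n,np.stack([u,v],1),.083)
    for X in(top,Q):
        (c,s,a)=cv2.minAreaRect(X[:,:2].astype(np.float32)); 
        vx,vy,_,_=cv2.fitLine(X[:,:2].astype(np.float32),cv2.DIST_L2,0,.01,.01).ravel()
        print(np.round(c,4),np.round(s,4),a,'line ang',np.degrees(np.arctan2(vy,vx)),X.mean(0), np.median(X[:,2]))
    # grey saddles/base of rest
    # cage roof region
    roof=(abs(C[...,2]-.17)<.006)&(C[...,0]>.6)&(abs(C[...,1]+.07)<.25)
    R=C[roof]; print('roof z',np.median(R[:,2]),cv2.minAreaRect(R[:,:2].astype(np.float32)),R[:,:2].min(0))
    # front edge: min x per y
    ys=np.arange(-.2,.08,.02); e=[np.percentile(R[abs(R[:,1]-y)<.006,0],1) for y in ys]; k=np.polyfit(ys,e,1); print('front edge',np.round(e,3),k,np.degrees(np.arctan(k[0])))
    bar=(C[...,2]>.183)&(C[...,2]<.25)&(C[...,0]>.68)&(C[...,0]<.95)&(abs(C[...,1]+.07)<.1)
    B=C[bar]; print('bar',len(B)); 
    for x0,x1 in((.7,.88),(.86,1)):
        S=B[(B[:,0]>x0)&(B[:,0]<x1)]
        if len(S): print(S.min(0).round(4),S.max(0).round(4),S.mean(0).round(4))
E
```

```text
top 167 146
[ 0.4035 -0.2982] [0.0183 0.1451] 53.423851013183594 line ang -36.519672 [ 0.40182452 -0.29708172  0.08234868] 0.08201439874584038
[ 0.4035 -0.2981] [0.0183 0.1449] 53.45054626464844 line ang -36.548767 [ 0.40193652 -0.29725301  0.083     ] 0.08299999999999996
roof z 0.169211784723293 ((0.8843133449554443, -0.07404528558254242), (0.4017413556575775, 0.3222683370113373), 85.97737884521484) [ 0.71205102 -0.28250872]
front edge [0.717 0.719 0.722 0.722 0.726 0.726 0.727 0.727 0.731 0.731 0.733 0.733
 0.736 0.736 0.736] [0.06861598 0.73226939] 3.9252536869861427
bar 343
[ 0.7554 -0.1031  0.1846] [ 0.8799 -0.0427  0.2214] [ 0.8201 -0.0708  0.2011]
[ 0.8601 -0.0927  0.1833] [ 0.9494 -0.0458  0.2173] [ 0.9    -0.0765  0.2079]
scene 215 195
[ 0.4052 -0.3007] [0.0247 0.1507] 53.55305480957031 line ang -36.381443 [ 0.40743109 -0.3017703   0.08328472] 0.08320136973233083
[ 0.4062 -0.3009] [0.0197 0.1477] 53.39421844482422 line ang -36.696915 [ 0.40721223 -0.30184728  0.083     ] 0.08299999999999996
roof z 0.17019642679406966 ((0.8858557939529419, -0.07825055718421936), (0.40208375453948975, 0.3197747468948364), 86.15591430664062) [ 0.71448814 -0.28786438]
front edge [0.721 0.723 0.726 0.725 0.728 0.728 0.728 0.731 0.733 0.733 0.736 0.736
 0.738 0.739 0.742] [0.06922504 0.73519478] 3.959985244962876
bar 810
[ 0.759  -0.0969  0.1843] [ 0.8796 -0.0442  0.2155] [ 0.8193 -0.0728  0.203 ]
[ 0.86   -0.0955  0.1834] [ 0.9499 -0.0608  0.2154] [ 0.9048 -0.0779  0.208 ]
```

apply_moves:
  motion:
    - [[0,0,5],0]
    - [[5,-8,7.5],0]
    - [[19.5,-35,7.5],0]
    - [[19.5,-35,7.5],0]
    - [[19.5,-35,7.5],0]
    - [[19.5,-35,7.5],0]
    - [[19.5,-35,7.5],0]
    - [[19.5,-35,7.5],0]
    - [[19.5,-35,7.5],0]
    - [[19.5,-35,7.5],0]

```text
clock: 1.15
tool_pos: [0.5016, 0.2478, 0.3019]
orientation: [-180.0, -0.0, -117.1]
force: [0.6, 0.0, -0.3]
opening: 0.0875
```

apply_moves:
  motion:
    - [[20,-30,6],23]
    - [[20,-30,6],23]
    - [[20,-30,6],23]
    - [[20,-30,6],23]
    - [[20,-30,6],23]
    - [[20,-30,6],23]
    - [[20,-30,6],23]
    - [[20,-30,6],23]
    - [[20,-30,6],23]
    - [[20,-30,6],23]

```text
clock: 2.15
tool_pos: [0.7, -0.048, 0.3605]
orientation: [179.9, -0.0, -93.9]
force: [-0.3, 0.8, 1.0]
opening: 0.0877
```

```bash
python3 - <<'E'
from h import *
import pickle
o=ctrl.get_obs(); p,d=ctrl.snapshot('wrist'); pickle.dump((o,p,d),open('pics/w1.pkl','wb')); cv2.imwrite('pics/w1.png',p)
print(o['tool_pos'],o['orientation'],o['joint_pos'],o['clock'])
E
```

```text
[ 0.7000009  -0.04801687  0.36047183] [ 1.79913553e+02 -1.78540398e-04 -9.39266388e+01] [ 1.19269278e+01  2.06837965e+01  1.78360801e+01 -2.34712155e-02
 -8.72354918e+01  7.41475823e+01] 2.15
```

View pics/w1.png

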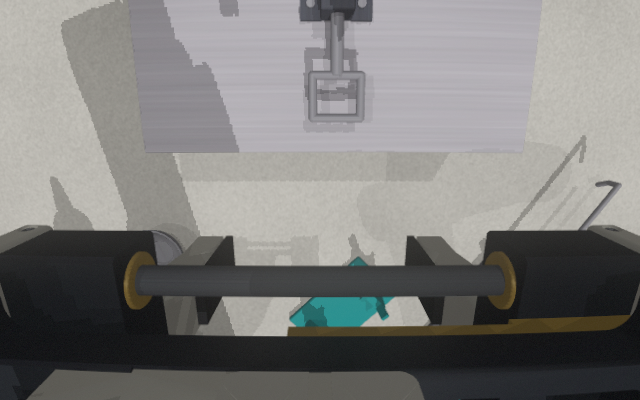

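```bash
python3 - <<'E'
from h import *
import pickle
o,p,d=pickle.load(open('pics/w1.pkl','rb'))
C=cloud('wrist',d,o)
m=(C[...,2]>.188)&(C[...,2]<.206)&(C[...,0]>.7)&(C[...,0]<.815)&(abs(C[...,1]+.07)<.06)
L=C[m]; v,u=np.nonzero(m)
print(m.sum(),u.min(),u.max(),v.min(),v.max(), 'medz',np.median(L[:,2]))
Q=onplane('wrist',np.stack([u,v],1),.200,o)
h=np.radians(-3.95);R=np.array([[np.cos(h),np.sin(h)],[-np.sin(h),np.cos(h)]])
q=Q[:,:2]@R.T
loop=q[q[:,0]<np.percentile(q[:,0],100)]
# histogram of along-coordinate
hx,e=np.histogram(q[:,0],bins=np.arange(q[:,0].min(),q[:,0].max(),.003)); print(np.c_[e[:-1].round(4),hx].tolist())
w=q[q[:,0]<q[:,0].min()+.04]; print('y span',w[:,1].min(),w[:,1].max(),'x min',q[:,0].min())
c=np.array([q[:,0].min()+.023,(w[:,1].min()+w[:,1].max())/2]); print('centre world',R.T@c)
# roof edge & prong
rf=(abs(C[...,2]-.17)<.006)&(C[...,0]>.6)
Rr=C[rf]; print('roof z',np.median(Rr[:,2]))
ys=np.arange(-.2,.08,.02); ee=[np.percentile(Rr[abs(Rr[:,1]-y)<.006,0],1) for y in ys]; print(np.polyfit(ys,ee,1))
print(C[183,610],C[190,620],C[200,603],C[215,592])
vs,us=np.nonzero((C[...,2]>.02)&(C[...,2]<.1)&(C[...,1]<-.35)&(C[...,0]>.4)&(C[...,0]<.75)); 
Pp=C[vs,us]; print(len(Pp)); 
i=np.argsort(-Pp[:,0])[:15]; print(np.c_[us[i],vs[i],Pp[i].round(4)])
hi=Pp[(Pp[:,2]>.063)&(Pp[:,2]<.08)]
print(cv2.fitLine(hi[:,:2].astype(np.float32),cv2.DIST_HUBER,0,.01,.01).ravel())
E
```

```text
1772 308 365 58 122 medz 0.1997050812177339
[[0.7617, 212.0], [0.7647, 165.0], [0.7677, 126.0], [0.7707, 68.0], [0.7737, 52.0], [0.7767, 62.0], [0.7797, 62.0], [0.7827, 54.0], [0.7857, 72.0], [0.7887, 53.0], [0.7917, 60.0], [0.7947, 61.0], [0.7977, 125.0], [0.8007, 201.0], [0.8037, 191.0], [0.8067, 73.0], [0.8097, 56.0], [0.8127, 41.0]]
y span -0.03948590972477313 0.012269420068760556 x min 0.7616909824940319
centre world [ 0.78188957 -0.06763007]
roof z 0.1703568855768976
[0.06810625 0.73327816]
[ 0.64388832 -0.46986572  0.05872165] [ 0.61371786 -0.54569004 -0.00217012] [ 0.6216619  -0.45415656  0.06834979] [ 0.60073415 -0.43806317  0.0709467 ]
486
[[ 6.140e+02  1.810e+02  6.474e-01 -4.730e-01  6.180e-02]
 [ 6.110e+02  1.800e+02  6.472e-01 -4.745e-01  5.460e-02]
 [ 6.150e+02  1.810e+02  6.472e-01 -4.748e-01  6.170e-02]
 [ 6.130e+02  1.810e+02  6.472e-01 -4.724e-01  6.070e-02]
 [ 6.100e+02  1.800e+02  6.470e-01 -4.740e-01  5.330e-02]
 [ 6.120e+02  1.810e+02  6.470e-01 -4.718e-01  5.960e-02]
 [ 6.170e+02  1.820e+02  6.470e-01 -4.734e-01  6.690e-02]
 [ 6.140e+02  1.820e+02  6.470e-01 -4.696e-01  6.580e-02]
 [ 6.160e+02  1.820e+02  6.469e-01 -4.722e-01  6.640e-02]
 [ 6.090e+02  1.800e+02  6.468e-01 -4.733e-01  5.230e-02]
 [ 6.180e+02  1.820e+02  6.468e-01 -4.751e-01  6.680e-02]
 [ 6.200e+02  1.830e+02  6.465e-01 -4.738e-01  7.180e-02]
 [ 6.080e+02  1.800e+02  6.464e-01 -4.735e-01  5.030e-02]
 [ 6.180e+02  1.830e+02  6.463e-01 -4.720e-01  7.040e-02]
 [ 6.170e+02  1.830e+02  6.463e-01 -4.709e-01  6.990e-02]]
[ 0.7976182  -0.60316265  0.6225926  -0.45645255]
```

apply_moves:
  motion:
    - [[-27.3,-26.5,-6],-32.8]
    - [[-27.3,-26.5,-6],-32.8]
    - [[-27.3,-26.5,-6],-32.8]
    - [[-27.3,-26.5,-6],-32.8]
    - [[-27.3,-26.5,-6],-32.8]
    - [[-27.3,-26.5,-6],-32.8]
    - [[-27.3,-26.5,-12],-32.8]
    - [[-27.3,-26.5,-12],-32.8]
    - [[-27.3,-26.5,-18],-32.8]
    - [[-27.3,-26.5,-18],-32.8]

```text
clock: 3.2
tool_pos: [0.4236, -0.3114, 0.1779]
orientation: [179.7, -0.0, -126.7]
force: [0.1, 0.5, 0.2]
opening: 0.0879
```

```bash
python3 - <<'E'
from h import *
import pickle
o=ctrl.get_obs(); p,d=ctrl.snapshot('wrist'); pickle.dump((o,p,d),open('pics/w2.pkl','wb')); cv2.imwrite('pics/w2.png',p)
print(o['tool_pos'],o['orientation'],o['joint_pos'],o['clock'])
C=cloud('wrist',d,o); q=p.astype(int)
m=(q[...,2]-q[...,0]>30)&(C[...,2]>.075)&(C[...,2]<.095); m[230:]=False
v,u=np.nonzero(m); print(len(v),np.median(C[m][:,2]))
Q=onplane('wrist',np.stack([u,v],1),.083,o)[:,:2].astype(np.float32)
print(cv2.minAreaRect(Q),cv2.fitLine(Q,cv2.DIST_HUBER,0,.01,.01).ravel())
E
```

```text
[ 0.42361057 -0.31137711  0.17794754] [ 1.79746576e+02 -9.28265903e-03 -1.26711953e+02] [-14.98725047   8.89000087 -21.84103706  -0.09885216 -59.50785976
  68.32561427] 3.2
2644 0.0830487244814905
((0.4353243112564087, -0.32092049717903137), (0.021390115842223167, 0.07506515830755234), 53.345848083496094) [ 0.80310255 -0.5958408   0.4364564  -0.32177165]
```

View pics/w2.png

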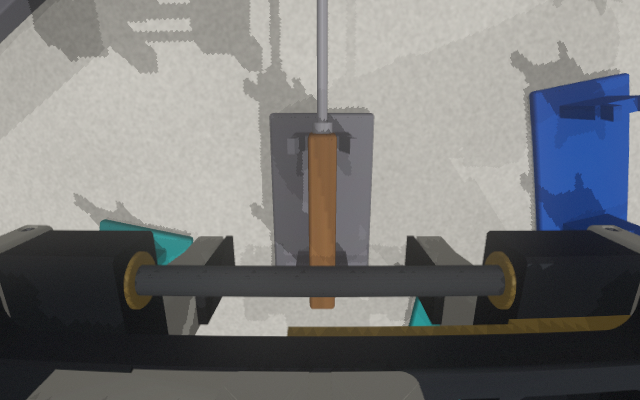

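apply_moves:
  motion:
    - [[-0.1,-0.1,-3],0]
    - [[-0.1,-0.1,-6],0]
    - [[-0.1,-0.1,-9],0]
    - [[-0.1,-0.1,-11],0]
    - [[-0.1,-0.1,-13],0]
    - [[-0.1,-0.1,-13],0]
    - [[-0.1,-0.1,-13],0]
    - [[-0.1,-0.1,-13],0]

```text
clock: 4.05
tool_pos: [0.4273, -0.3138, 0.0532]
orientation: [-179.9, 0.0, -126.6]
force: [0.2, -0.4, -0.0]
opening: 0.0878
```

```bash
python3 - <<'E'
from h import *
o=ctrl.get_obs(); p,d=ctrl.snapshot('scene'); cv2.imwrite('pics/s2.png',cv2.resize(p[120:280,180:400],None,fx=3.5,fy=3.5))
print(o['tool_pos'],o['orientation'],o['force'],o['clock'])
E
```

```text
[ 0.42727499 -0.31379873  0.0532098 ] [-1.79862056e+02  3.58083480e-02 -1.26593308e+02] [ 0.18758488 -0.39390404 -0.00464343] 4.05
```

View pics/s2.png

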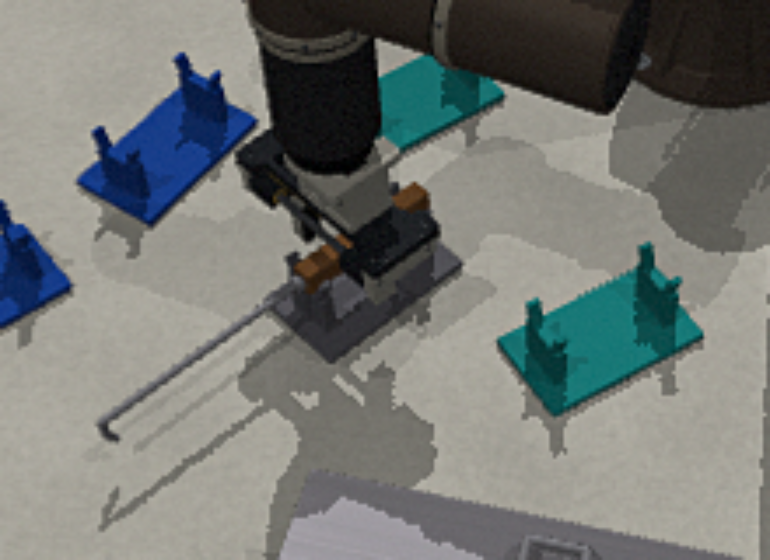

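apply_moves:
  motion:
    - [[-0.1,0,-0.2],0]
    - [[-0.1,0,-0.2],0]

```text
clock: 4.3
tool_pos: [0.425, -0.3139, 0.05]
orientation: [-180.0, 0.0, -126.7]
force: [-0.7, 0.4, 0.5]
opening: 0.0872
```

apply_moves:
  motion:
    - [[0,0,0],0]
    - [[0,0,0],0]
    - [[0,0,0],0]
    - [[0,0,0],0]
    - [[0,0,0],0]
    - [[0,0,0],0]
    - [[0,0,0],0]
    - [[0,0,0],0]
  hand: 0

```text
clock: 5.1
tool_pos: [0.425, -0.3139, 0.0495]
orientation: [180.0, 0.0, -126.7]
force: [-0.4, 0.4, -0.5]
opening: 0.0288
```

apply_moves:
  motion:
    - [[0,0,0],0]
    - [[0,0,0],0]
    - [[0,0,0],0]
    - [[0,0,0],0]

```text
clock: 5.5
tool_pos: [0.4249, -0.3139, 0.0495]
orientation: [180.0, -0.0, -126.7]
force: [-0.1, 0.1, -0.5]
opening: 0.0217
```

apply_moves:
  motion:
    - [[0,0,1],0]
    - [[0,0,2],0]
    - [[0,0,4],0]
    - [[0,0,6],0]
    - [[0,0,8],0]
    - [[0,0,10],0]
    - [[0,0,13],0]
    - [[0,0,16],0]
    - [[0,0,19],0]
    - [[0,0,19],0]

```text
clock: 6.5
tool_pos: [0.4269, -0.3149, 0.2452]
orientation: [-179.5, 0.1, -126.6]
force: [0.9, -0.4, -1.0]
opening: 0.0216
```

```bash
python3 - <<'E'
from h import *
o=ctrl.get_obs(); p,d=ctrl.snapshot('scene'); cv2.imwrite('pics/s3.png',cv2.resize(p[100:340,150:450],None,fx=2.6,fy=2.4))
p,d=ctrl.snapshot('top'); cv2.imwrite('pics/t3.png',cv2.resize(p[40:280,220:500],None,fx=2.6,fy=2.4))
print(o)
E
```

```text
{'clock': 6.5, 'joint_pos': array([-15.15566645,   5.86920928, -16.21885785,   0.0898294 ,
       -67.42639088,  68.49794411]), 'qvel': array([-0.00996966,  2.12211291, -4.19128681, -1.71783732,  3.74280587,
       -0.05386662]), 'tau': array([-1.15963868e-01, -3.76860559e+01,  2.94771481e+01,  6.94471255e+00,
       -8.27197786e-01,  4.16774146e-04]), 'tool_pos': array([ 0.4269265 , -0.31491684,  0.24516987]), 'orientation': array([-1.79517763e+02,  1.00513066e-01, -1.26623168e+02]), 'force': array([ 0.89951792, -0.43381481, -1.04354669]), 'moment': array([-0.01271905, -0.11599206,  0.04644248]), 'opening': 0.021610675922794254}
```

View pics/s3.png

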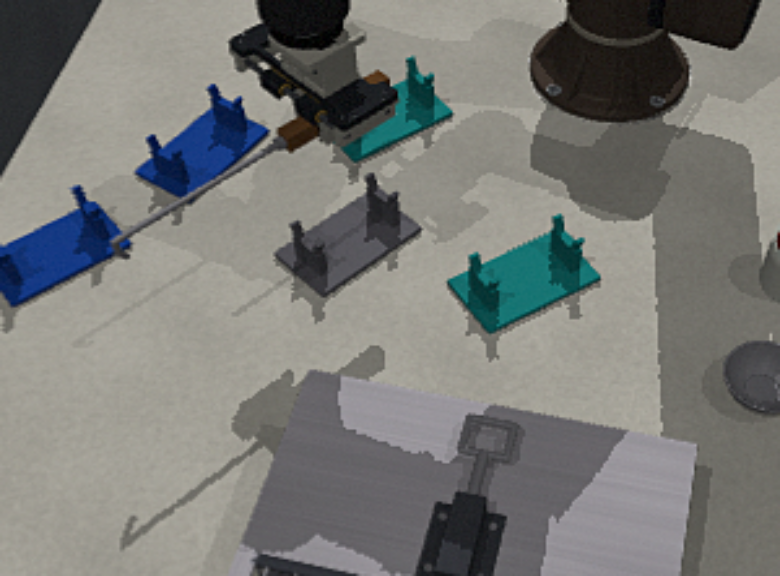

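View pics/t3.png

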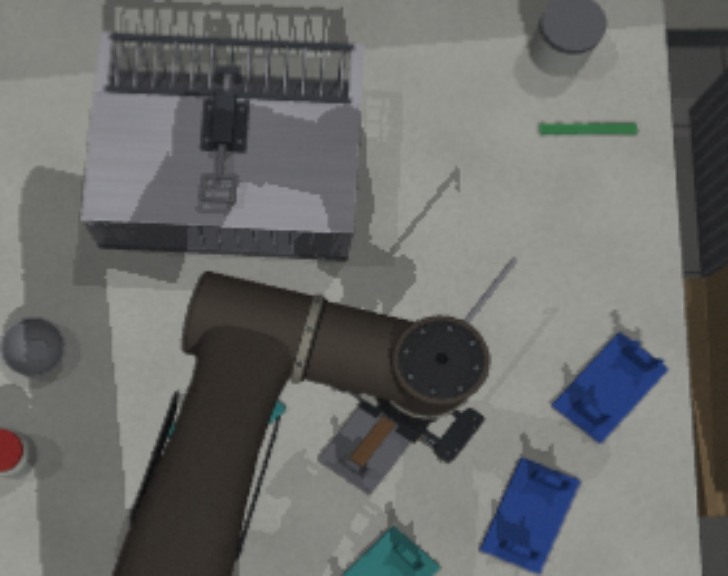

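apply_moves:
  motion:
    - [[1,3,1],4]
    - [[2,6,1],8]
    - [[3,9,1],12]
    - [[4,12,1],16]
    - [[5,15,1],20]
    - [[6,18,1],24]
    - [[7,21,1],28]
    - [[8,24,1],31]
    - [[9,26.5,1],32.6]
    - [[9,26.5,1],32.6]

```text
clock: 7.6
tool_pos: [0.5152, -0.0465, 0.2483]
orientation: [179.9, -0.0, -93.9]
force: [-0.6, 0.2, -1.6]
opening: 0.0216
```

apply_moves:
  motion:
    - [[0,0,0],0]
    - [[0,0,0],0]
    - [[0,0,0],0]

```text
clock: 7.9
tool_pos: [0.5145, -0.0496, 0.2493]
orientation: [180.0, -0.0, -94.1]
force: [0.3, -0.5, -2.1]
opening: 0.0216
```

```bash
cat > look.py <<'E'
from h import *
import sys,pickle
k=sys.argv[1]
o=ctrl.get_obs(); p,d=ctrl.snapshot('scene'); p2,d2=ctrl.snapshot('top'); pickle.dump((o,p,d,p2,d2),open(f'pics/{k}.pkl','wb'))
a=cv2.resize(p[200:330,260:420],None,fx=4,fy=4,interpolation=cv2.INTER_CUBIC); b=cv2.resize(p2[60:190,240:370],None,fx=4,fy=4,interpolation=cv2.INTER_CUBIC)
cv2.imwrite(f'pics/{k}s.png',a);cv2.imwrite(f'pics/{k}t.png',b)
print({q:np.round(o[q],4) for q in('clock','tool_pos','orientation','force','opening')})
E
python3 look.py k1
```

```text
{'clock': np.float64(7.9), 'tool_pos': array([ 0.5145, -0.0496,  0.2493]), 'orientation': array([ 1.799662e+02, -9.300000e-03, -9.412680e+01]), 'force': array([ 0.2724, -0.5136, -2.0953]), 'opening': np.float64(0.0216)}
```

View pics/k1s.png

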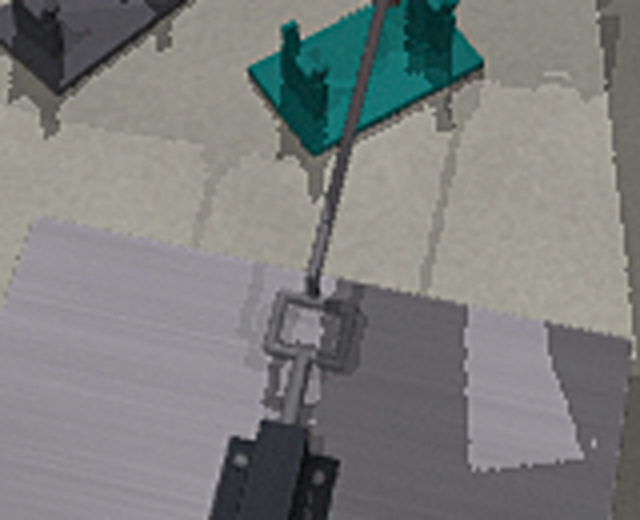

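View pics/k1t.png

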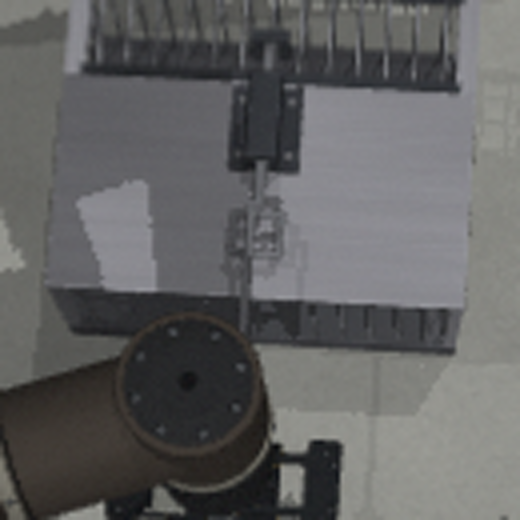

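```bash
cat > ov.py <<'E'
from h import *
import sys,pickle
from scipy.spatial.transform import Rotation as Ro
k=sys.argv[1]; draw=float(sys.argv[2]) if len(sys.argv)>2 else 0
o,p,d,p2,d2=pickle.load(open(f'pics/{k}.pkl','rb'))
def proj(n,P):
    m,T=T_of(n); Ti=np.linalg.inv(T); c=P@Ti[:3,:3].T+Ti[:3,3]
    xy=c[:,:2]/c[:,2:]; r2=(xy**2).sum(1,keepdims=True); xy=xy*(1+m['k1']*r2)
    return xy*[m['fx'],m['fy']]+[m['cx'],m['cy']]
R=Ro.from_euler('xyz',o['orientation'],degrees=True).as_matrix()
org=o['tool_pos']+R@[0,-.001,-.0188]
X=R@Ro.from_euler('z',0).as_matrix()@[0,-1,0]; Z=-R[:,2]; 
H=np.array([[.05,0],[.27,0],[.27,-.018],[.263,-.032]])
Hp=org+H[:,:1]*X+H[:,1:]*Z
h=np.radians(-3.95);a=np.array([np.cos(h),np.sin(h),0]);b=np.array([-a[1],a[0],0])
c=np.array([.782,-.0676,.2])-draw*a
print('org',org,'tip',Hp[-1])
for n,im,(y0,y1,x0,x1),nm in(('scene',p,(200,330,260,420),'s'),('top',p2,(60,190,240,370),'t')):
    I=cv2.resize(im[y0:y1,x0:x1],None,fx=4,fy=4,interpolation=cv2.INTER_CUBIC)
    f=lambda Q:np.round((proj(n,Q)-[x0-.5,y0-.5])*4).astype(np.int32)
    cv2.polylines(I,[f(Hp)],False,(0,0,255),1)
    for s in(0,.008): cv2.polylines(I,[f(np.array([c+sx*(.015+s)*a+sy*(.018+s)*b for sx,sy in((1,1),(1,-1),(-1,-1),(-1,1))]))],True,(0,255,0),1)
    cv2.imwrite(f'pics/{k}o{nm}.png',I)
E
python3 ov.py k1
```

```text
org [ 0.51549598 -0.04965809  0.26810516] tip [ 0.77779485 -0.06858848  0.23595021]
```

View pics/k1os.png

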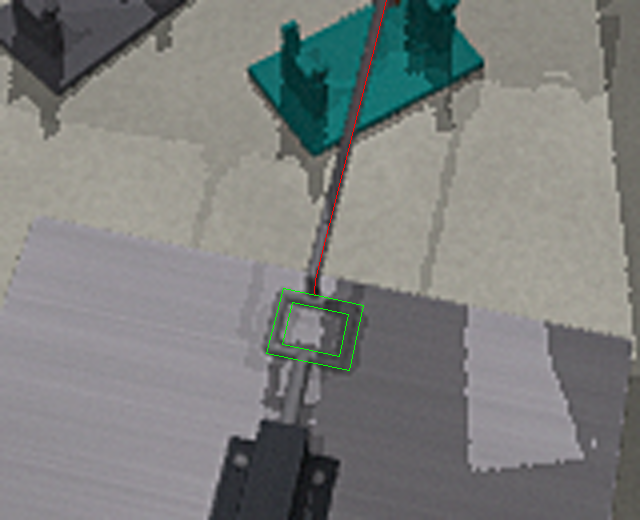

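View pics/k1ot.png

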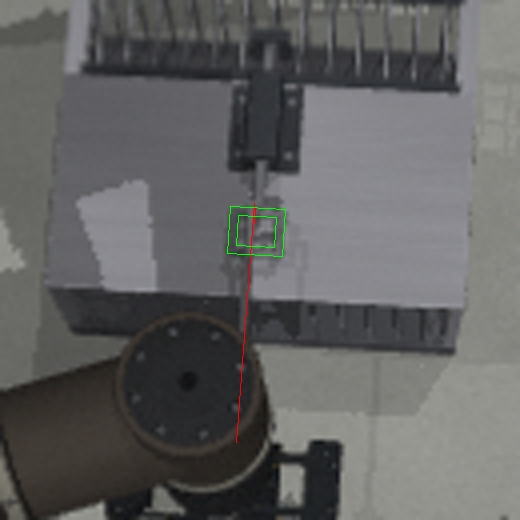

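apply_moves:
  motion:
    - [[0,0,-1],0]
    - [[0,0,-2],0]
    - [[0,0,-3],0]
    - [[0,0,-4],0]
    - [[0,0,-4.5],0]
    - [[0,0,-4.5],0]
    - [[0,0,-4.5],0]

```text
clock: 8.7
tool_pos: [0.5152, -0.0488, 0.2046]
orientation: [-180.0, -0.0, -94.0]
force: [0.1, -0.5, -0.5]
opening: 0.0219
```

apply_moves:
  motion:
    - [[0,0,-0.4],0]
    - [[0,0,-0.8],0]
    - [[0,0,-1.2],0]
    - [[0,0,-1.3],0]
    - [[0,0,-1.3],0]
    - [[0,0,-1.3],0]

```text
clock: 9.3
tool_pos: [0.5151, -0.0489, 0.1916]
orientation: [-180.0, -0.0, -94.1]
force: [-1.1, -0.0, -0.3]
opening: 0.0216
```

```bash
python3 look.py k2; python3 ov.py k2
```

```text
{'clock': np.float64(9.3), 'tool_pos': array([ 0.5151, -0.0489,  0.1916]), 'orientation': array([-1.799931e+02, -3.600000e-03, -9.405910e+01]), 'force': array([-1.0734, -0.015 , -0.3362]), 'opening': np.float64(0.0216)}
org [ 0.51606728 -0.04893386  0.21044003] tip [ 0.77841125 -0.06755254  0.1784715 ]
```

View pics/k2s.png

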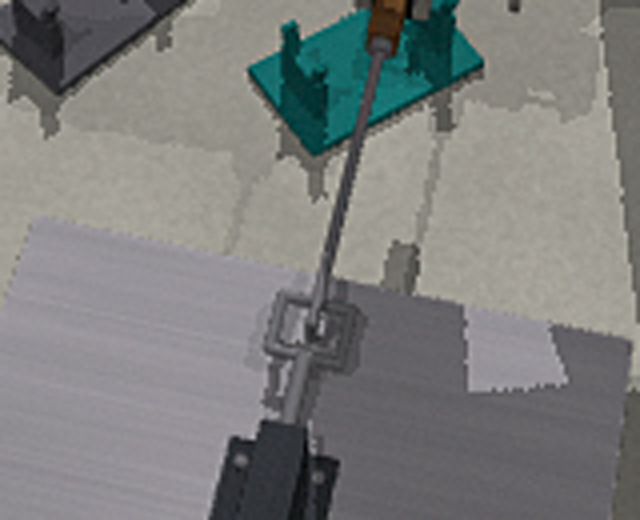

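View pics/k2os.png

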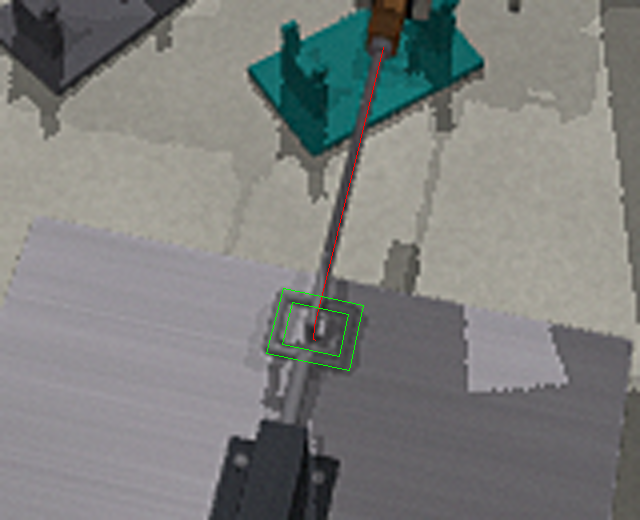

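apply_moves:
  motion:
    - [[-0.4,0.03,0],0]
    - [[-0.8,0.055,0],0]
    - [[-1.2,0.08,0],0]
    - [[-1.4,0.095,0],0]
    - [[-1.6,0.11,0],0]
    - [[-1.8,0.125,0],0]
    - [[-2.0,0.14,0],0]
    - [[-2.0,0.14,0],0]
    - [[-2.0,0.14,0],0]

```text
clock: 10.3
tool_pos: [0.4952, -0.0474, 0.1917]
orientation: [-180.0, 0.0, -94.1]
force: [3.4, -0.6, -2.0]
opening: 0.0219
```

apply_moves:
  motion:
    - [[-0.2,0.014,0],0]
    - [[-0.4,0.028,0],0]
    - [[-0.6,0.04,0],0]
    - [[-0.8,0.055,0],0]
    - [[-1.0,0.07,0],0]

```text
clock: 10.8
tool_pos: [0.4849, -0.0467, 0.1916]
orientation: [-180.0, 0.0, -94.1]
force: [4.5, -1.1, -1.7]
opening: 0.0219
```

```bash
python3 look.py k3; python3 ov.py k3 0.012
```

```text
{'clock': np.float64(10.8), 'tool_pos': array([ 0.4849, -0.0467,  0.1916]), 'orientation': array([-1.799867e+02,  3.400000e-03, -9.405840e+01]), 'force': array([ 4.5282, -1.1393, -1.7247]), 'opening': np.float64(0.0219)}
org [ 0.4858625  -0.04679553  0.21044227] tip [ 0.74821057 -0.06540757  0.17850351]
```

View pics/k3os.png

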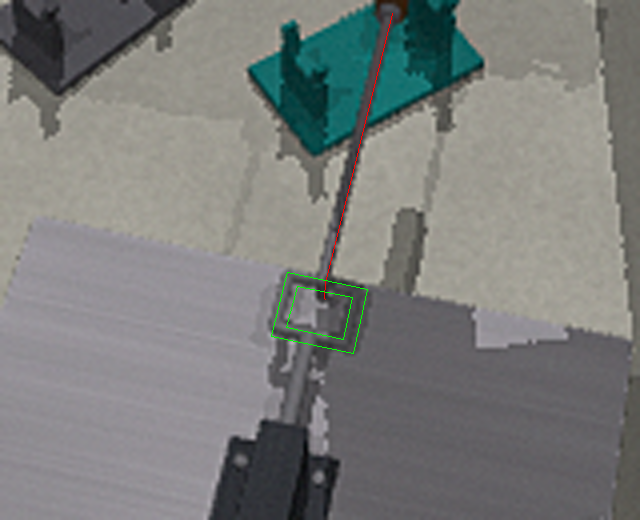

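apply_moves:
  motion:
    - [[0,0,0],0]
    - [[0,0,0],0]

```text
clock: 11.1
tool_pos: [0.4846, -0.0468, 0.1914]
orientation: [180.0, -0.0, -94.1]
force: [0.9, -0.1, -1.4]
opening: 0.0217
```

apply_moves:
  motion:
    - [[0.03,0,0],0]
    - [[0.03,0,0],0]
    - [[0.03,0,0],0]

```text
clock: 11.4
tool_pos: [0.4848, -0.0468, 0.1913]
orientation: [179.9, -0.0, -94.1]
force: [0.6, -0.3, -1.0]
opening: 0.0218
```

apply_moves:
  motion:
    - [[0.03,0,0],0]
    - [[0.03,0,0],0]
    - [[0.03,0,0],0]

```text
clock: 11.7
tool_pos: [0.4853, -0.0468, 0.1914]
orientation: [180.0, -0.0, -94.1]
force: [-0.6, -0.2, -2.4]
opening: 0.022
```

apply_moves:
  motion:
    - [[-0.1,0.007,0],0]
    - [[-0.2,0.014,0],0]
    - [[-0.3,0.02,0],0]
    - [[-0.4,0.027,0],0]
    - [[-0.45,0.03,0],0]
    - [[-0.5,0.035,0],0]

```text
clock: 12.3
tool_pos: [0.4808, -0.0463, 0.1917]
orientation: [-180.0, 0.0, -94.1]
force: [4.2, -0.3, -2.2]
opening: 0.0216
```

apply_moves:
  motion:
    - [[-0.05,0.003,0],0]
    - [[-0.1,0.007,0],0]

```text
clock: 12.5
tool_pos: [0.4797, -0.0463, 0.1916]
orientation: [-180.0, 0.0, -94.1]
force: [3.8, 0.1, -3.0]
opening: 0.0217
```

apply_moves:
  motion:
    - [[-0.05,0.003,0],0]
    - [[-0.1,0.007,0],0]

```text
clock: 12.7
tool_pos: [0.4786, -0.0462, 0.1916]
orientation: [-180.0, 0.0, -94.1]
force: [4.4, -0.5, -3.2]
opening: 0.0217
```

apply_moves:
  motion:
    - [[-0.05,0.003,0],0]
    - [[-0.1,0.007,0],0]

```text
clock: 12.9
tool_pos: [0.4776, -0.0462, 0.1916]
orientation: [-180.0, -0.0, -94.1]
force: [4.0, -0.2, -2.6]
opening: 0.0219
```

apply_moves:
  motion:
    - [[-0.05,0.003,0],0]
    - [[-0.1,0.007,0],0]

```text
clock: 13.1
tool_pos: [0.4766, -0.0461, 0.1916]
orientation: [-180.0, 0.0, -94.1]
force: [4.5, -0.3, -1.7]
opening: 0.0219
```

apply_moves:
  motion:
    - [[-0.05,0.003,0],0]
    - [[-0.1,0.007,0],0]

```text
clock: 13.3
tool_pos: [0.4756, -0.0461, 0.1916]
orientation: [-180.0, -0.0, -94.1]
force: [3.8, -0.2, -2.5]
opening: 0.0216
```

apply_moves:
  motion:
    - [[-0.05,0.003,0],0]
    - [[-0.1,0.007,0],0]

```text
clock: 13.5
tool_pos: [0.4745, -0.046, 0.1916]
orientation: [-180.0, 0.0, -94.1]
force: [4.3, 0.4, -1.8]
opening: 0.0217
```

apply_moves:
  motion:
    - [[-0.05,0.003,0],0]
    - [[-0.1,0.007,0],0]

```text
clock: 13.7
tool_pos: [0.4735, -0.0459, 0.1916]
orientation: [180.0, 0.0, -94.1]
force: [3.7, 0.6, -2.2]
opening: 0.0217
```

apply_moves:
  motion:
    - [[-0.05,0.003,0],0]
    - [[-0.1,0.007,0],0]

```text
clock: 13.9
tool_pos: [0.4731, -0.0458, 0.1918]
orientation: [-179.9, 0.0, -94.1]
force: [7.4, -0.5, -3.3]
opening: 0.0224
```

apply_moves:
  motion:
    - [[0,0,0],0]
    - [[0,0,0],0]

```text
clock: 14.1
tool_pos: [0.4731, -0.0458, 0.1918]
orientation: [-179.9, 0.0, -94.1]
force: [6.1, -0.4, -2.4]
opening: 0.0219
```

apply_moves:
  motion:
    - [[-0.02,0.001,0],0]
    - [[-0.04,0.003,0],0]
    - [[-0.04,0.003,0],0]

```text
clock: 14.4
tool_pos: [0.4731, -0.0457, 0.1919]
orientation: [-179.9, 0.0, -94.1]
force: [7.5, -0.6, -3.4]
opening: 0.0219
```

apply_moves:
  motion:
    - [[-0.05,0.003,0],0]
    - [[-0.1,0.007,0],0]
    - [[-0.1,0.007,0],0]

```text
clock: 14.7
tool_pos: [0.473, -0.0455, 0.1922]
orientation: [-179.8, 0.0, -94.0]
force: [11.1, -0.2, -3.7]
opening: 0.0219
```

apply_moves:
  motion:
    - [[-0.05,0.003,0],0]
    - [[-0.1,0.007,0],0]
    - [[-0.1,0.007,0],0]
    - [[-0.1,0.007,0],0]
    - [[-0.1,0.007,0],0]
    - [[-0.1,0.007,0],0]

```text
clock: 15.3
tool_pos: [0.4729, -0.0453, 0.1926]
orientation: [-179.7, 0.0, -94.0]
force: [12.7, -1.3, -4.1]
opening: 0.022
```

```bash
python3 look.py k4; python3 ov.py k4 0.028
```

```text
{'clock': np.float64(15.3), 'tool_pos': array([ 0.4729, -0.0453,  0.1926]), 'orientation': array([-1.796968e+02,  4.570000e-02, -9.403050e+01]), 'force': array([12.7201, -1.3435, -4.1395]), 'opening': np.float64(0.022)}
org [ 0.47383988 -0.04536469  0.21139111] tip [ 0.73635639 -0.06383775  0.18078351]
```

View pics/k4os.png

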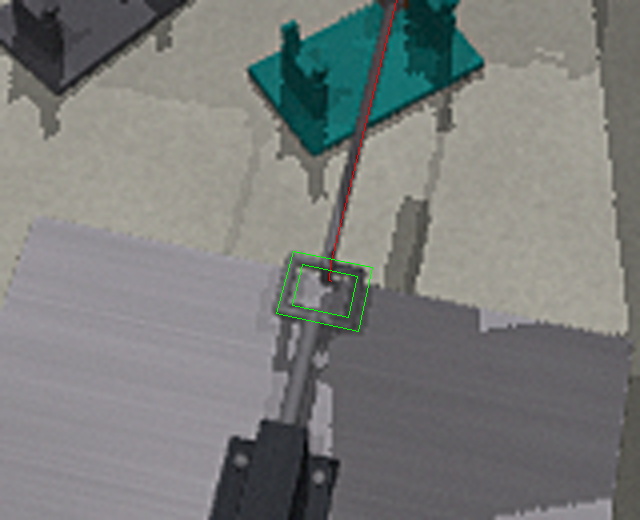

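apply_moves:
  motion:
    - [[0.2,-0.014,0],0]
    - [[0.4,-0.028,0],0]
    - [[0.8,-0.055,0],0]
    - [[1.2,-0.08,0],0]
    - [[1.65,-0.11,0],0]
    - [[1.65,-0.11,0],0]
    - [[1.65,-0.11,0],0]

```text
clock: 16.1
tool_pos: [0.4865, -0.0469, 0.1913]
orientation: [180.0, -0.0, -94.1]
force: [-0.3, -0.5, -2.5]
opening: 0.0216
```

```bash
python3 look.py k5; python3 ov.py k5 0.028
```

```text
{'clock': np.float64(16.1), 'tool_pos': array([ 0.4865, -0.0469,  0.1913]), 'orientation': array([ 1.799592e+02, -8.500000e-03, -9.407690e+01]), 'force': array([-0.3234, -0.4565, -2.5452]), 'opening': np.float64(0.0216)}
org [ 0.48753728 -0.04692551  0.21012372] tip [ 0.74984865 -0.06562679  0.17793665]
```

View pics/k5os.png

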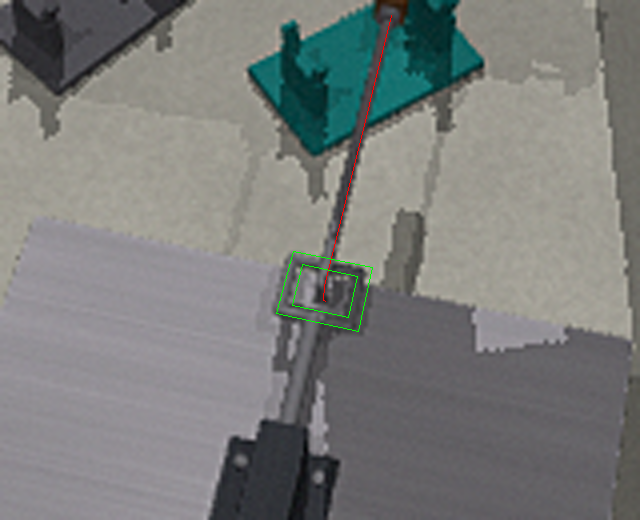

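apply_moves:
  motion:
    - [[0,0,0.5],0]
    - [[0,0,1],0]
    - [[0,0,1.5],0]
    - [[0,0,2.5],0]
    - [[0,0,3.5],0]
    - [[0,0,4.5],0]
    - [[0,0,5.5],0]
    - [[0,0,6],0]
    - [[0,0,6],0]
    - [[0,0,6],0]

```text
clock: 17.2
tool_pos: [0.4865, -0.0468, 0.2513]
orientation: [180.0, 0.0, -94.1]
force: [0.1, 0.1, -1.8]
opening: 0.0215
```

```bash
python3 look.py k6; python3 ov.py k6 0.028
```

```text
{'clock': np.float64(17.2), 'tool_pos': array([ 0.4865, -0.0468,  0.2513]), 'orientation': array([ 1.799812e+02,  9.200000e-03, -9.407050e+01]), 'force': array([ 0.1412,  0.127 , -1.7837]), 'opening': np.float64(0.0215)}
org [ 0.48747729 -0.04682887  0.27013262] tip [ 0.74980373 -0.06549179  0.23804625]
```

View pics/k6os.png

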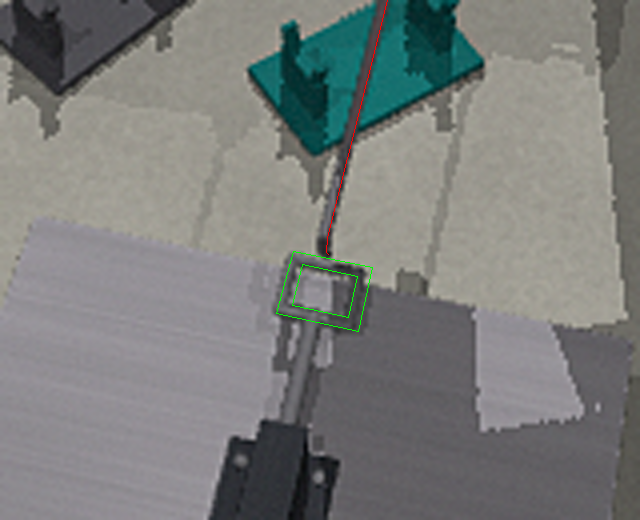

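apply_moves:
  motion:
    - [[-0.7,-3,0],-4]
    - [[-1.4,-6,0],-8]
    - [[-2.1,-9,0],-12]
    - [[-2.8,-12,0],-16]
    - [[-3.5,-15,0],-20]
    - [[-4.2,-18,0],-24]
    - [[-4.9,-21,0],-28]
    - [[-5.6,-24,0],-31]
    - [[-6.16,-26.7,0],-32.6]
    - [[-6.16,-26.7,0],-32.6]

```text
clock: 18.3
tool_pos: [0.4241, -0.3161, 0.2507]
orientation: [179.9, -0.1, -126.9]
force: [-0.5, -1.2, -1.6]
opening: 0.0217
```

apply_moves:
  motion:
    - [[0,0,-4],0]
    - [[0,0,-8],0]
    - [[0,0,-10],0]
    - [[0,0,-12],0]
    - [[0,0,-12],0]
    - [[0,0,-12],0]
    - [[0,0,-12],0]

```text
clock: 19.0
tool_pos: [0.426, -0.3139, 0.1328]
orientation: [-179.9, 0.0, -126.6]
force: [0.3, 0.1, -1.4]
opening: 0.0221
```

```bash
python3 look.py k7;  python3 - <<'E'
from h import *
import pickle
o=ctrl.get_obs(); p,d=ctrl.snapshot('wrist'); pickle.dump((o,p,d),open('pics/w3.pkl','wb')); cv2.imwrite('pics/w3.png',p)
o,p,*_=pickle.load(open('pics/k7.pkl','rb')); cv2.imwrite('pics/k7c.png',cv2.resize(p[120:280,180:400],None,fx=3.5,fy=3.5))
E
```

```text
{'clock': np.float64(19.0), 'tool_pos': array([ 0.426 , -0.3139,  0.1328]), 'orientation': array([-1.799016e+02,  1.790000e-02, -1.266248e+02]), 'force': array([ 0.3193,  0.1342, -1.3544]), 'opening': np.float64(0.0221)}
```

View pics/w3.png

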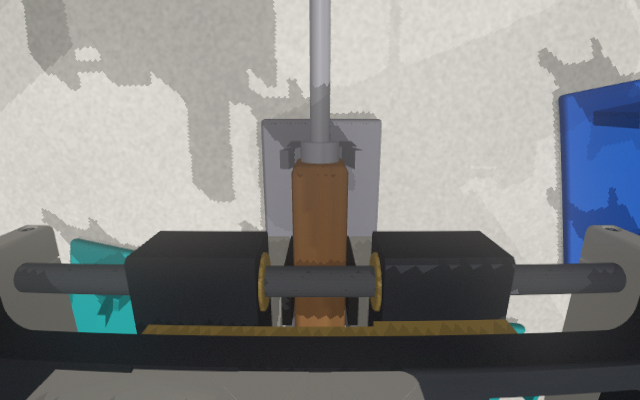

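View pics/k7c.png

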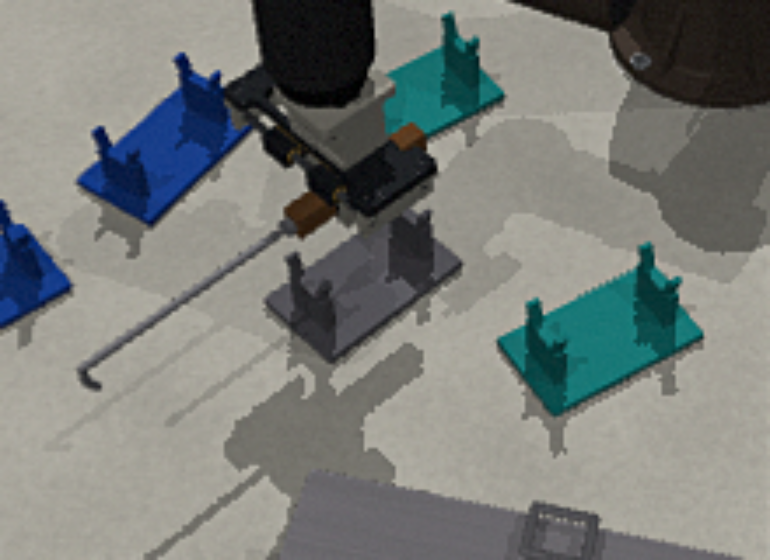

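apply_moves:
  motion:
    - [[0,0,-2],0]
    - [[0,0,-4],0]
    - [[0,0,-5.5],0]
    - [[0,0,-6.5],0]
    - [[0,0,-7],0]
    - [[0,0,-7.5],0]
    - [[0,0,-7.8],0]
    - [[0,0,-8.0],0]
    - [[0,0,-8.1],0]
    - [[0,0,-8.1],0]

```text
clock: 20.15
tool_pos: [0.4252, -0.3138, 0.0507]
orientation: [-180.0, 0.0, -126.7]
force: [-0.3, -0.1, -0.7]
opening: 0.0218
```

apply_moves:
  motion:
    - [[0,0,0],0]
    - [[0,0,0],0]

```text
clock: 20.35
tool_pos: [0.4252, -0.3138, 0.0508]
orientation: [-180.0, 0.0, -126.7]
force: [0.1, -0.2, -1.1]
opening: 0.0215
```

Nearly seated; 1 mm more, then check the force.

apply_moves:
  motion:
    - [[0,0,-0.05],0]
    - [[0,0,-0.1],0]
    - [[0,0,-0.1],0]

```text
clock: 20.65
tool_pos: [0.4251, -0.3138, 0.0497]
orientation: [-180.0, 0.0, -126.7]
force: [-1.2, 1.3, 0.9]
opening: 0.0221
```

```bash
python3 look.py k8;  python3 - <<'E'
from h import *
import pickle
o,p,*_=pickle.load(open('pics/k8.pkl','rb')); cv2.imwrite('pics/k8c.png',cv2.resize(p[120:280,180:400],None,fx=3.5,fy=3.5))
E
```

```text
{'clock': np.float64(20.65), 'tool_pos': array([ 0.4251, -0.3138,  0.0497]), 'orientation': array([-1.799910e+02,  1.500000e-03, -1.266567e+02]), 'force': array([-1.193 ,  1.2531,  0.9171]), 'opening': np.float64(0.0221)}
```

View pics/k8c.png

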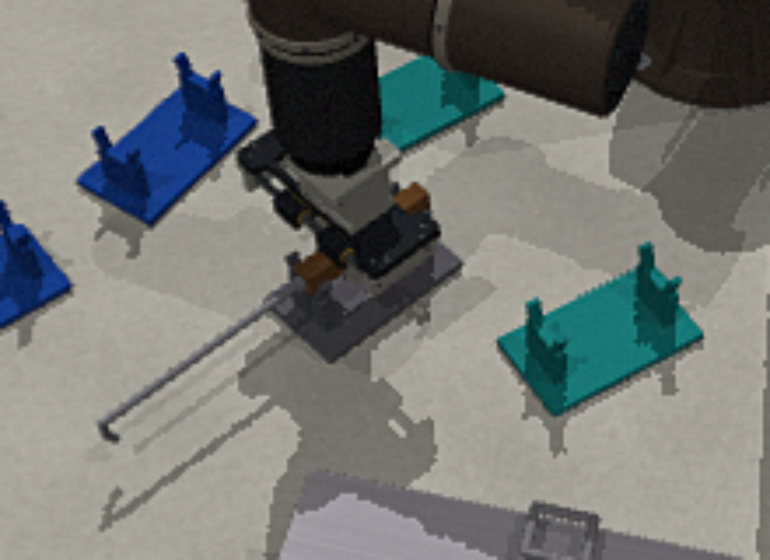

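Touching the saddles, looks as it did at the start. Release.

apply_moves:
  motion:
    - [[0,0,0],0]
    - [[0,0,0],0]
    - [[0,0,0],0]
    - [[0,0,0],0]
    - [[0,0,0],0]
    - [[0,0,0],0]
    - [[0,0,0],0]
    - [[0,0,0],0]
    - [[0,0,0],0]
    - [[0,0,0],0]
  hand: 8.7

```text
clock: 21.75
tool_pos: [0.4251, -0.3138, 0.0496]
orientation: [180.0, -0.0, -126.7]
force: [0.3, 0.0, -0.2]
opening: 0.0867
```

apply_moves:
  motion:
    - [[0,0,1],0]
    - [[0,0,3],0]
    - [[0,0,6],0]
    - [[0,0,10],0]
    - [[0,0,14],0]
    - [[0,0,18],0]
    - [[-4,-4,20],0]
    - [[-4,-4,20],0]
    - [[-4,-4,20],0]

```text
clock: 22.65
tool_pos: [0.3843, -0.3546, 0.2511]
orientation: [-179.9, 0.0, -126.8]
force: [-0.1, 0.6, -0.4]
opening: 0.0869
```

```bash
python3 look.py k9; python3 ov.py k9 0.028; python3 - <<'E'
from h import *
import pickle
o,p,d,p2,d2=pickle.load(open('pics/k9.pkl','rb')); cv2.imwrite('pics/k9c.png',cv2.resize(p[100:340,150:500],None,fx=2.2,fy=2.2))
for n,p0,pp,dd in(('scene',cv2.imread('pics/scene0.png'),p,d),):
  for im,D in((p0,np.load('pics/scene0.npy')),(pp,dd)):
    C=cloud('scene',D);q=im.astype(int)
    m=(q[...,2]-q[...,0]>40)&(C[...,2]>.05)&(C[...,2]<.12)&(abs(C[...,0]-.4)<.15)&(abs(C[...,1]+.3)<.15)
    v,u=np.nonzero(m);Q=onplane('scene',np.stack([u,v],1),.083)[:,:2].astype(np.float32)
    print(len(v),cv2.minAreaRect(Q),np.median(C[m][:,2]))
# movement of other things
w0=cv2.imread('pics/scene0.png')[180:290,420:530];w1=p[180:290,420:530]; cv2.imwrite('pics/cmp.png',cv2.resize(np.hstack([w0,w1]),None,fx=3,fy=3))
E
```

```text
{'clock': np.float64(22.65), 'tool_pos': array([ 0.3843, -0.3546,  0.2511]), 'orientation': array([-1.798678e+02,  3.310000e-02, -1.267761e+02]), 'force': array([-0.0796,  0.5807, -0.3507]), 'opening': np.float64(0.0869)}
org [ 0.38503437 -0.35522241  0.26992233] tip [ 0.59576188 -0.51270698  0.23852926]
215 ((0.4061563014984131, -0.3009203374385834), (0.01974616013467312, 0.1477435827255249), 53.39421844482422) 0.08320136973233083
220 ((0.40726834535598755, -0.30050337314605713), (0.02016369067132473, 0.14641036093235016), 53.211463928222656) 0.08313542313579658
```

View pics/k9c.png

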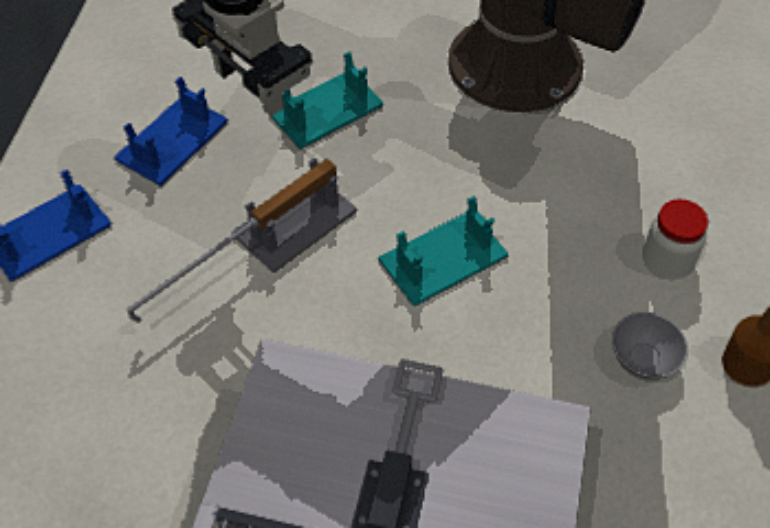

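View pics/k9os.png

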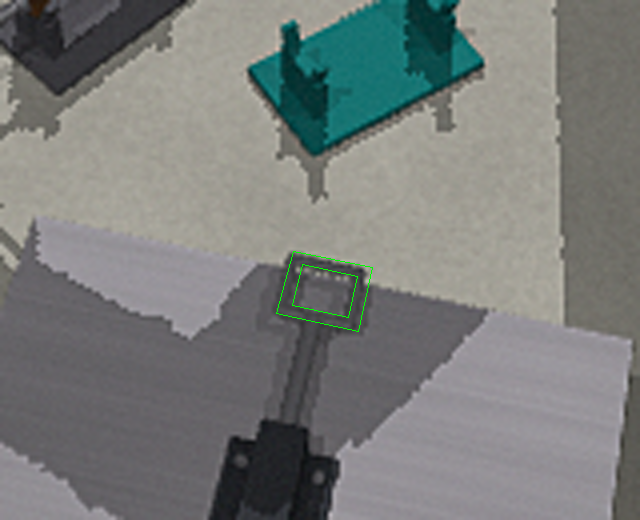

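View pics/cmp.png

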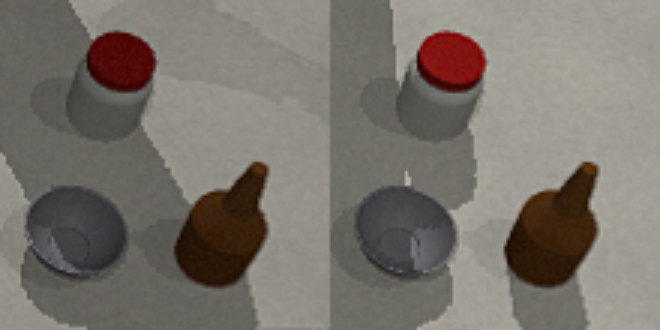

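```bash
python3 -c "
from plant import ctrl
print(ctrl.close_job())"
```

```text
the job is handed in; nothing more can be done
None
```

I drew the bolt home with the pull hook, laid the hook back on its grey rest, and handed the job in at about 23 s of the 58 allowed. No verdict was reported.

- **Bolt:** The sliding drag of about 4 N gave way to a force that rose with each small pull while the tool stood still. I took that as the stop. I pulled up to about 12.7 N and held above 11 N for roughly 0.6 s, with nothing above that in the readings at the end of each move. The loop then lay about 28 mm nearer the robot than at the start. I estimate the bolt is drawn about 34 mm, assuming it started at 6 to 7 mm. It stayed there after the hook left.
- **Hook:** After release the handle lies about 1 mm and 0.2° from its first pose in the picture. It is at the same height, with the prong down.
- **Surroundings:** The bowl, bottle and jar look unmoved, and the gripper is open and clear of everything.

No check failed. The cameras agree only to about 3 mm, so the absolute bolt travel is an estimate.

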